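# Open the stuck soak pot, load the cartridges and set the timer

## Task

The lid of the soak pot is stuck: break it loose with a short hard anticlockwise twist, spin it on round until its lugs come out from under the claws, and lay it right way up in the middle of the rubber mat, where it must still lie at the end. Then stand every cream filter cartridge on the table upright on the floor of the pot, and last of all set the timer dial to the fifth click clockwise from its zero stop. Leave the O-ring tin and the bottle behind the pot where they are.

Things in the scene. Friction and masses are not known exactly. Their poses are not given: they have to be found in the camera images.
- station: Soak station, fixed to the table, place and yaw vary. A round steel pot (outside 160 mm, inside 150 mm wide, rim 94 mm high) and on its -y side a grey console (105 x 105 mm, 52 mm high, centre at (-10, -175) mm) with the timer dial on top. Origin on the table under the pot's axis, z up.
- claws (a point): On the pot's axis at rim height (94 mm), axes as the station's. Two curved aluminium claws stand round the rim, each covering 110 degrees (outer diameter 218 mm, inner edge at radius 87 mm, top 108 mm above the table), with two opposite gaps between them.
- pot_floor (a point): Centre of the pot's inner floor, 14 mm above the table, 80 mm below the rim; axes as the station's. There is room for four cartridges standing 42 mm from the centre at 90 degree steps, best gripped with the fingers along the tangent.
- lid: Aluminium lid, 0.2 to 0.3 kg, origin at the centre of its underside, z up. A plug 144 mm wide from 0 to 6 mm, a disc 164 mm wide from 6 to 14 mm, two opposite lugs on the disc at +x and -x reaching radius 94 mm, and a hub on top. Closed, its origin is 88 mm above the table, its x axis along the station's, its lugs under the claws.
- lid_hub (a point): Middle of the lid's hub, 32 mm above the lid's origin: a round black grip 52 mm wide, 36 mm tall. The lid opens anticlockwise from above (+yaw): spring catches hold it up to about 0.9 N m and are passed by 0.3 rad; then it turns easily (0.3 N m or less). From 1.85 to 2.8 rad after closed the lugs are in the gaps and it lifts straight off; a stop follows at 2.85 rad.
- mat: Black rubber mat to the left of the pot, 210 x 210 x 4 mm, fixed; origin at the centre of its underside (the lid lying on it has its origin 4 mm above the mat's).
- dial (a joint): Timer dial, rad: 0 at the zero stop (pointer at the longest mark, the station's -x), growing clockwise seen from above; a click and a mark every 0.5236 rad (30 degrees), nine in all. A spring detent of about 0.08 N m pulls it into the nearest click. It starts between the stop and the second click; the fifth click is 2.618.
- dial_grip (a point): Point on the dial's axis, 22 mm above the console top (74 mm above the table), in the middle of the dial's grip bar: 46 mm long along the point's x axis, 13 mm thick, its top 10 mm above this point and the 50 mm wide round skirt 14 mm below. The point turns with the dial; the white pointer line is at the bar's -x end.
- cartridge_0: Cream filter cartridge with a black O-ring, 72 mm tall, gripped round its body (41 to 45 mm diameter), standing on the table to the right of the console; may be absent. Origin at the centre of its underside, z up (open end); about 45 g.
- cartridge_1: Cream filter cartridge with a black O-ring, 72 mm tall, gripped round its body (41 to 45 mm diameter), standing on the table to the right of the console; may be absent. Origin at the centre of its underside, z up (open end); about 45 g.
- cartridge_2: Cream filter cartridge with a black O-ring, 72 mm tall, gripped round its body (41 to 45 mm diameter), standing on the table to the right of the console; may be absent. Origin at the centre of its underside, z up (open end); about 45 g.
- cartridge_3: Cream filter cartridge with a black O-ring, 72 mm tall, gripped round its body (41 to 45 mm diameter), standing on the table to the right of the console; may be absent. Origin at the centre of its underside, z up (open end); about 45 g.
- oring_tin: Low round tin of O-rings, 68 mm in diameter, 22 mm high, standing among the cartridges; origin at the centre of its underside. Not to be moved.
- bottle_0: Blue bottle, 63 mm in diameter, 175 mm tall, standing behind the pot; origin at its underside. Not to be moved.
There are look-alikes about, which are no part of the job. There is more than one size of the lid; the job needs the smaller.

How it is judged:
By the outcome, as a careful person would: the job done as asked, in the order asked, and still so for the second after the job is handed in, with the robot touching nothing.
Of cartridge_0, cartridge_1, cartridge_2, cartridge_3 only 2 to 4 are there at a start; the rules pass over those that are not, and their reading is None.
At some moment in a run one of lid may be knocked a few centimetres aside while the robot is not near it.
It also fails if it takes over 208 s, if anything falls off the work surface, if the arm or the gripper's body presses on something with over 40 N, if the wrist force passes 120 N, or if a joint passes its speed limit or range.

## Robot

A 6-joint arm with a two-finger parallel gripper is mounted at the origin on the work surface; the furniture and walls round the work are solid. World frame = base frame: x ahead of the robot, y to its left, z up, the work surface at z = 0. Lengths are in m, angles in degrees, forces in N, time in s.
With the tool pointing down it reaches from about 0.25 to 0.725 m from the base axis. Payload 9.7 kg.
Tool frame: the origin (TCP) lies midway between the tips of the shut fingers; the grasp point (between the pads) lies bot.grasp_offset behind it (bot.grasp_offset is the distance from the TCP to the grasp point, in m); x points along the fingers, y is the direction in which the jaws open and shut, and the axes are right-handed (so a half turn about x gives the same grasp; the last joint's range is limited). The gripper opens to 85 mm and grips with 20 to 120 N. Pads are 22 mm wide; open, the fingers measure 114 mm over their backs; the gripper's body (76 mm by 85 mm) begins 54 mm behind the grasp point. The pads swing forward as they close: fully open they stand 13 mm farther back than shut.
Start: joints at [-77.292, 4.979, 10.078, 95.1, 0, 90], TCP at [0.121, -0.537, 0.231] pointing down, gripper open.
Joint ranges: [-179.16, 179.16], [-48.56, 103.87], [-65.8, 70.77], [-126.05, 130.52], [-82.76, 87.17], [-180, 180]. Speed limits (degrees/s): [127.2, 127.2, 147.25, 180, 180, 180].

## Interface

Orientations are given as [roll, pitch, yaw] about the fixed x, y, z axes, in that order (R = Rz(yaw) Ry(pitch) Rx(roll)).
In Python, from workcell import status, camera, bot gives the robot as it stands.
- The arm moves only by the shell command python3 -m jog 'ROWS' [OPENING] [FORCE]. ROWS is text: rows parted by semicolons, each of 4 numbers parted by spaces: the shift along the tool's x, y, z in mm, then the turn about the tool's x in degrees. A call has exactly 8 rows; each row is the pose to reach, as a shift and turn from the pose commanded when the call began, along the tool's axes at that moment; what a row does not reach only later rows make up. A row lasts 1/8 s, in which the tool goes at most 62.5 mm and 10.7 degrees, less where a joint would pass 70% of its speed; a pose out of reach is approached as far as the arm can. A call with a gripper value outside its range is refused whole. OPENING is the opening, from 0 (shut) to 1 (fully open), set as the call begins (- or left out, the last holds). The fingers move at their own pace and stop on an object; FORCE is the grip in N (left out, the last holds). Time passes only in rows, so rows that repeat a pose let the fingers close, or fill a call up. It gives the time, the measured TCP pose, the force and the opening at its end, in the units of the state.
- status.get_obs(): the state, without advancing time (a new reading comes with each control period).
- camera(name): name is "scene" or "top"; returns a dict with "color" (400x640x3 uint8, red, green, blue), "vfov" (degrees; the focal length in pixels is half the picture's height over the tangent of half this angle, whatever the lens; pixels are square), "cx", "cy" (the principal point, pixels), "D" ([k1, k2, p1, p2, k3] as OpenCV has them; the pictures are not rectified), "rvec" (rotation vector, rad) and "tvec" (3), from world to camera coordinates, as OpenCV has them. Camera axes: x right, y down, z forward; pixel columns grow to the right and rows downward; lengths in m; the calibration is good to about 2 mm. A picture is of the moment at which its call begins. There is no depth.
- bot.job_done(): hands the job in, once; it reports no verdict.
The state is a dict: "time": time; "q": joint angles; "qd": joint speeds; "joint_efforts": joint torques, N m; "ee_pos": TCP position; "tcp_rot": TCP orientation; "wrist_force": force on the tool from outside, world axes, zero at the start; "torque": the same for the moment, N m; "opening": finger opening in m.
Only numpy, scipy, OpenCV 4.12 (cv2) and the standard library are available. Lean on these libraries where they do the work, as an engineer would, in place of code of your own. Each camera call takes 0.05 s, during which the arm holds its last target. There are 200 camera calls.

## Working session

There is one attempt and no reset: what is moved stays moved. The work goes in short steps, Python scripts to look and compute and a shell command to move; the robot and the scene stay as the last step left them, time stands still between calls to the robot, and variables do not carry over. Pictures are saved under pics/ and viewed, about 12 in all and at most 16, crops included, and the job is handed in when it is done.

```bash
ls; mkdir -p pics; cat > h.py <<'E'
import numpy as np, cv2
from workcell import status, camera, bot
from scipy.spatial.transform import Rotation as R
def K(c):
    f=200/np.tan(np.radians(c["vfov"])/2); return np.array([[f,0,c["cx"]],[0,f,c["cy"]],[0,0,1]])
def snap(n,name):
    c=camera(n); cv2.imwrite(f"pics/{name}.png",c["color"][:,:,::-1]); np.save(f"pics/{name}.npy",c,allow_pickle=True); return c
def load(name): return np.load(f"pics/{name}.npy",allow_pickle=True).item()
def px2w(c,uv,z):
    uv=np.array(uv,float).reshape(-1,1,2); n=cv2.undistortPoints(uv,K(c),np.array(c["D"],float)).reshape(-1,2)
    r=cv2.Rodrigues(np.array(c["rvec"],float))[0]; t=np.array(c["tvec"],float).ravel()
    o=-r.T@t; d=np.c_[n,np.ones(len(n))]@r
    return o+d*((z-o[2])/d[:,2])[:,None]
def w2px(c,p):
    return cv2.projectPoints(np.array(p,float).reshape(-1,1,3),np.array(c["rvec"],float),np.array(c["tvec"],float),K(c),np.array(c["D"],float))[0].reshape(-1,2)
def st():
    s=status.get_obs(); 
    print({k:(np.round(v,3).tolist() if not isinstance(v,float) else round(v,3)) for k,v in s.items()}); return s
def togo(p,yaw=None):
    "shift in tool axes mm from measured pose to world p"
    s=status.get_obs(); r=R.from_euler('xyz',s["tcp_rot"],degrees=True)
    print("tool axes:",np.round(r.as_matrix(),3).tolist()); d=r.inv().apply(np.array(p)-s["ee_pos"])*1000; print("shift",np.round(d,1)); return d
E
python3 - <<'E'
from h import *
s=st(); print(bot.grasp_offset,[a for a in dir(bot) if a[0]!='_'])
for n in("scene","top"):
    c=snap(n,n+"0"); print(n,c["vfov"],c["cx"],c["cy"],c["D"]); r=cv2.Rodrigues(np.array(c["rvec"],float))[0]; print(-r.T@np.array(c["tvec"]).ravel(), r[2])
E
```

```text
pics
{'time': 0.0, 'q': [-77.293, 5.013, 10.032, 95.099, 0.0, 90.0], 'qd': [0.073, -0.026, 0.018, -0.008, -0.063, 0.121], 'joint_efforts': [0.001, -52.039, 46.48, 0.016, -0.0, 0.0], 'ee_pos': [0.121, -0.536, 0.231], 'tcp_rot': [-90.217, 89.921, 102.49], 'wrist_force': [-0.458, -0.522, 0.342], 'torque': [0.02, -0.024, 0.005], 'opening': 0.085}
0.0187 ['PlanningError', 'grasp_offset', 'job_done']
scene 52.56472076124234 323.1245394979604 198.24296052880953 [-0.03558912  0.          0.          0.          0.        ]
[-0.35095743  0.69459062  0.77298736] [ 0.6500462  -0.5477993  -0.52664586]
top 43.514307928243355 307.6354199665379 194.2200619365493 [0.00827627 0.         0.         0.         0.        ]
[0.16258756 0.00336926 1.52308488] [ 0.22713623 -0.01337326 -0.97377117]
```

View pics/scene0.png

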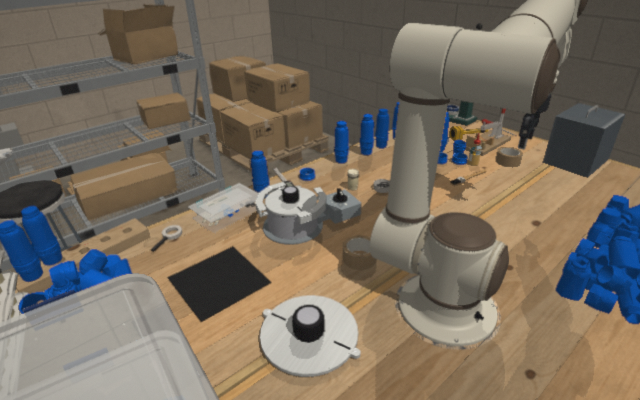

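View pics/top0.png

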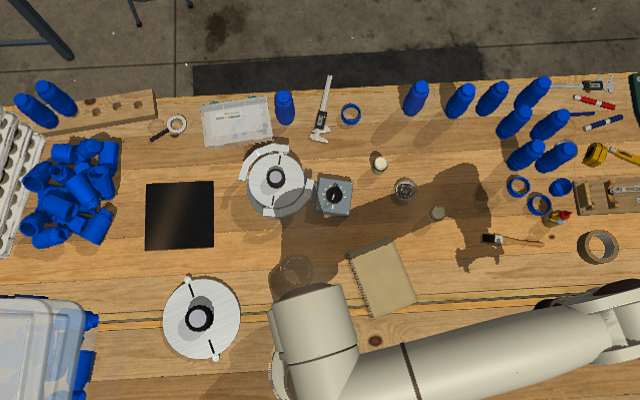

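Top view: the candidate lids are the closed one on the pot (277,177) and a bigger one lying at (200,318), which is the decoy. The mat is at (180,215) and the console at (334,195). Possible cartridges are at (380,164), (438,212) and (403,190), so I'll check these in a close crop.

```bash
python3 - <<'E'
from h import *
c=load("top0");im=c["color"][:,:,::-1]
a=cv2.resize(im[135:240,225:465],None,fx=3.33,fy=3.33,interpolation=cv2.INTER_CUBIC)
g=np.clip((a/255.)**0.6*255,0,255).astype(np.uint8)
cv2.imwrite("pics/crop1.png",g)
for n,uv,z in[("pot",(276,177),.138),("cons",(334,195),.052),("mat",(180,215),.004),("c1",(380,161),.072),("tin?",(404,190),.022),("c2",(438,211),.072)]: print(n,px2w(c,uv,z).round(4))
E
```

```text
pot [[0.5415 0.0717 0.138 ]]
cons [[ 0.4987 -0.096   0.052 ]]
mat [[0.4743 0.379  0.004 ]]
c1 [[ 0.5911 -0.2408  0.072 ]]
tin? [[ 0.5086 -0.3144  0.022 ]]
c2 [[ 0.4278 -0.3974  0.072 ]]
```

View pics/crop1.png

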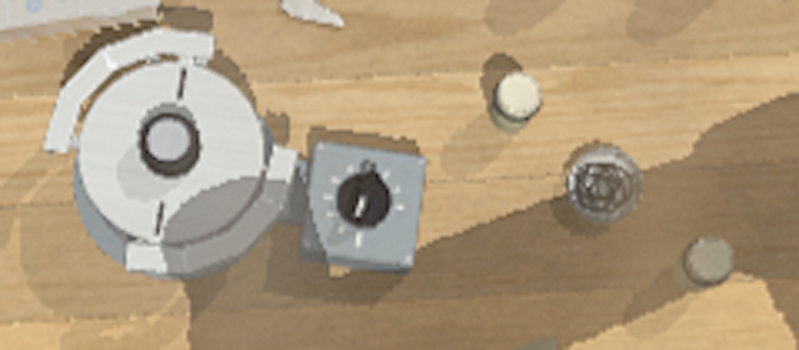

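Only two cream cartridges show, one lit at (380,161) and one in shadow at (438,211). The wire-patterned tin is at (404,190). The lid on the pot is about 170 mm across by scale, against about 230 mm for the other, so the pot lid is the smaller one. Next I'll fit the station pose and check it with an overlay.

```bash
cat > fit.py <<'E'
from h import *
def station(p,yaw,l): 
    l=np.atleast_2d(l); a=np.radians(yaw); m=np.array([[np.cos(a),-np.sin(a)],[np.sin(a),np.cos(a)]])
    return np.c_[l[:,:2]@m.T+np.array(p),l[:,2]]
def ring(r,z,n=72,c=(0,0)):
    t=np.linspace(0,2*np.pi,n); return np.c_[c[0]+r*np.cos(t),c[1]+r*np.sin(t),0*t+z]
def draw(c,sets,box,s):
    im=c["color"][:,:,::-1].copy(); x0,y0,x1,y1=box
    im=cv2.resize(im[y0:y1,x0:x1],None,fx=s,fy=s,interpolation=cv2.INTER_CUBIC)
    im=np.clip((im/255.)**0.7*255,0,255).astype(np.uint8)
    for pts,col in sets:
        q=(w2px(c,pts)+.5-np.array([x0,y0]))*s
        cv2.polylines(im,[q.round().astype(np.int32).reshape(-1,1,2)],False,col,1)
    return im
E
python3 - <<'E'
from fit import *
ct,cs=load("top0"),load("scene0")
P=(.5415,.0717);Y=-10
S=[(station(P,Y,ring(.026,.138)),(0,0,255)),(station(P,Y,ring(.082,.102)),(0,255,0)),
(station(P,Y,[[-.0625,-.1225+-.105,.052],[.0425,-.2275,.052],[.0425,-.1225,.052],[-.0625,-.1225,.052],[-.0625,-.2275,.052]]),(255,0,255)),
(station(P,Y,[[-.094,0,.102],[.094,0,.102]]),(255,255,0)),(station(P,Y,ring(.025,.06,c=(-.01,-.175))),(0,255,255))]
for x,y in[(.591,-.241),(.4278,-.3974)]:
    S+=[(ring(.022,.072,c=(x,y)),(0,0,255)),(ring(.022,0,c=(x,y)),(255,0,0))]
m=np.array([[-1,-1],[1,-1],[1,1],[-1,1],[-1,-1]])*.105
S+=[(np.c_[m+np.array([.4743,.379]),0*m[:,0]+.004],(0,255,255))]
a=draw(ct,S,(135,140,455,265),2.5);b=draw(cs,S,(155,145,475,315),2)
b=cv2.copyMakeBorder(b,0,0,0,160,0);b=cv2.resize(b,(800,340))
cv2.imwrite("pics/ov1.png",np.vstack([a[:260],b]))
E
```

```text
(no output)
```

View pics/ov1.png

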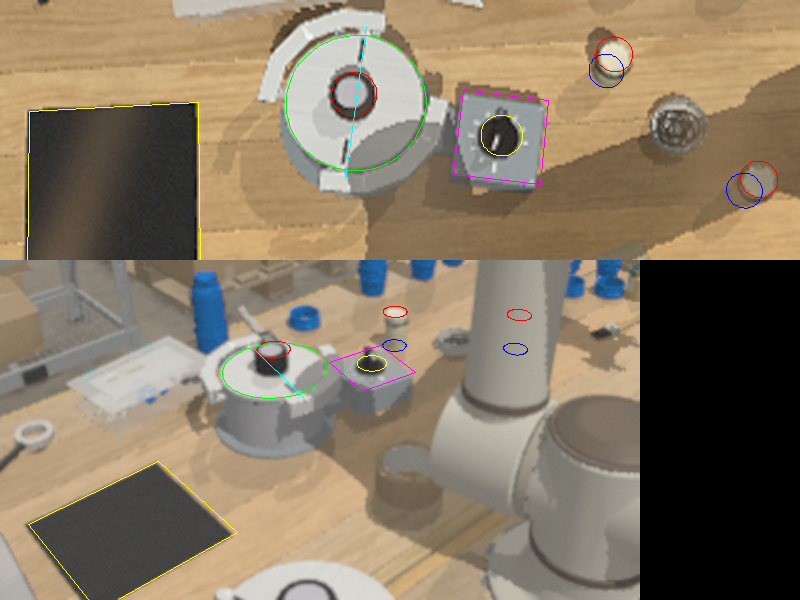

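```bash
python3 - <<'E'
from fit import *
ct,cs=load("top0"),load("scene0")
a=draw(ct,[],(365,145,405,185),10);b=draw(cs,[],(335,160,375,200),10)
d=draw(ct,[],(420,195,460,235),10)
e=draw(cs,[],(265,170,305,210),10)
cv2.imwrite("pics/crop2.png",cv2.resize(np.vstack([np.hstack([a,b]),np.hstack([d,e])]),(600,600)))
E
```

```text
(no output)
```

View pics/crop2.png

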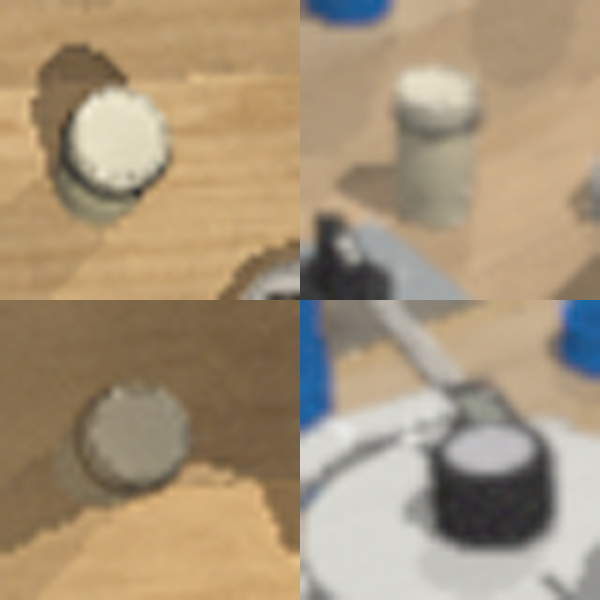

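```bash
python3 - <<'E'
from fit import *
ct,cs=load("top0"),load("scene0")
print("hub",px2w(ct,(275.3,176),.138),px2w(cs,(289.8,189.5),.138))
print("c1",px2w(ct,(380.1,162.5),.072),px2w(cs,(352.5,171.1),.072))
print("c2",px2w(ct,(437.5,212.5),.072))
print("dial top",px2w(cs,(335+(335-300)/7.5-.5,160+250/7.5-.5),.084))
s=status.get_obs();print(R.from_euler('xyz',s["tcp_rot"],degrees=True).as_matrix().round(3))
# light-grey hub disc centroid
im=ct["color"].astype(int)[165:190,262:290];print(im.mean(2).astype(int)[4:18,6:22])
togo([.539,.072,.231])
E
```

```text
hub [[0.54456163 0.07361012 0.138     ]] [[0.54188741 0.07618393 0.138     ]]
c1 [[ 0.58636681 -0.24062341  0.072     ]] [[ 0.58398998 -0.2376755   0.072     ]]
c2 [[ 0.4233933  -0.39535488  0.072     ]]
dial top [[ 0.48907883 -0.08303056  0.084     ]]
[[-0.     0.22  -0.976]
 [ 0.001 -0.976 -0.22 ]
 [-1.    -0.001  0.   ]]
[[186 116  96  95  59  30  26  24  28  39  39  71  95 107 101 188]
 [114  94  57  29  21  46  66  68  69  42  38  34  39  95  98 175]
 [ 93  59  27  45  83 114 138 143 144 103  99  60  35  40  68  98]
 [ 42  26  43 111 167 169 165 168 168 167 170 126  65  37  31  89]
 [ 31  21 108 164 166 166 163 163 164 163 163 168 124  50  36  55]
 [ 26  28 162 166 166 163 162 164 164 161 160 164 170  76  39  35]
 [ 23  74 162 167 166 161 163 165 160 159 161 162 166 113  48  38]
 [ 20 123 165 165 165 162 164 165 163 161 161 160 164 134  51  38]
 [ 21 112 164 166 163 161 165 165 160 159 162 163 167 134  54  39]
 [ 23  79 162 168 165 163 166 164 161 160 162 162 165 123  48  38]
 [ 24  69 163 168 166 164 165 165 162 162 164 165 161  71  40  40]
 [ 24  23 142 169 167 167 167 165 160 163 165 158 117  48  40  39]
 [ 26  24  40 142 161 170 170 168 161 169 155 116  49  40  39  37]
 [ 27  28  27  24 106 147 150 148 147 147  89  42  40  42  40  33]]
tool axes: [[-0.0, 0.22, -0.976], [0.001, -0.976, -0.22], [-1.0, -0.001, 0.0]]
shift [ 2.000e-01 -5.015e+02 -5.417e+02]
```

```bash
python3 -m jog '0 -50 -55 0;0 -100 -109 0;0 -150 -164 0;0 -200 -218 0;0 -250 -272 0;0 -300 -327 0;0 -350 -381 0;0 -400 -436 0' 1 40
python3 -m jog '0 -50 -55 0;0 -80 -88 0;0 -104 -109 0;0 -104 -109 0;0 -104 -109 0;0 -104 -109 0;0 -104 -109 0;0 -104 -109 0'
python3 - <<'E'
from h import *
st();snap("top","top1");snap("scene","scene1")
togo([.542,.0745,.18])
E
```

```text
time: 1.1
ee_pos: [0.4067, -0.1237, 0.2312]
tcp_rot: [132.3, 90.0, -35.0]
wrist_force: [1.9, -2.5, 0.9]
opening: 0.0855
time: 2.1
ee_pos: [0.4893, -0.0007, 0.2315]
tcp_rot: [165.1, 90.0, -2.3]
wrist_force: [-0.3, -0.1, 0.1]
opening: 0.0858
{'time': 2.1, 'q': [-0.085, -3.346, 1.676, 95.001, -0.001, 167.256], 'qd': [0.305, 0.205, 0.14, 0.035, 0.045, 0.0], 'joint_efforts': [-0.06, -42.824, 46.475, 0.002, -0.002, -0.003], 'ee_pos': [0.489, -0.001, 0.231], 'tcp_rot': [165.089, 89.979, -2.253], 'wrist_force': [-0.286, -0.125, 0.119], 'torque': [0.04, -0.002, 0.012], 'opening': 0.086}
tool axes: [[0.0, 0.22, -0.976], [0.0, -0.976, -0.22], [-1.0, 0.0, -0.0]]
shift [ 51.4 -61.6 -67.8]
```

```bash
python3 -m jog '0 -30 -34 -5;0 -61 -68 -10;0 -61 -68 -10;25 -61 -68 -10;60 -61 -68 -10;95 -61 -68 -10;127 -61 -68 -10;127 -61 -68 -10' 1 40
python3 - <<'E'
from h import *
s=st(); togo([.542,.0745,.104]); c=snap("scene","scene2"); ct=snap("top","top2")
from fit import draw
a=draw(c,[],(230,130,330,230),4);b=draw(ct,[],(235,130,335,230),4)
cv2.imwrite("pics/cl.png",np.hstack([a,b]))
E
```

```text
time: 3.2
ee_pos: [0.5406, 0.0735, 0.1023]
tcp_rot: [-13.8, 89.8, -171.1]
wrist_force: [0.3, -0.1, 0.8]
opening: 0.0853
{'time': 3.2, 'q': [7.744, 4.032, -5.189, 81.021, -0.005, 165.09], 'qd': [0.083, -1.163, 4.181, 1.942, -0.07, -0.007], 'joint_efforts': [0.047, -49.764, 44.669, -0.833, 0.001, 0.001], 'ee_pos': [0.541, 0.073, 0.102], 'tcp_rot': [-13.785, 89.759, -171.131], 'wrist_force': [0.315, -0.092, 0.775], 'torque': [-0.047, 0.031, 0.05], 'opening': 0.085}
tool axes: [[-0.004, 0.385, -0.923], [-0.001, -0.923, -0.385], [-1.0, -0.001, 0.004]]
shift [-1.7 -0.4 -1.6]
```

View pics/cl.png

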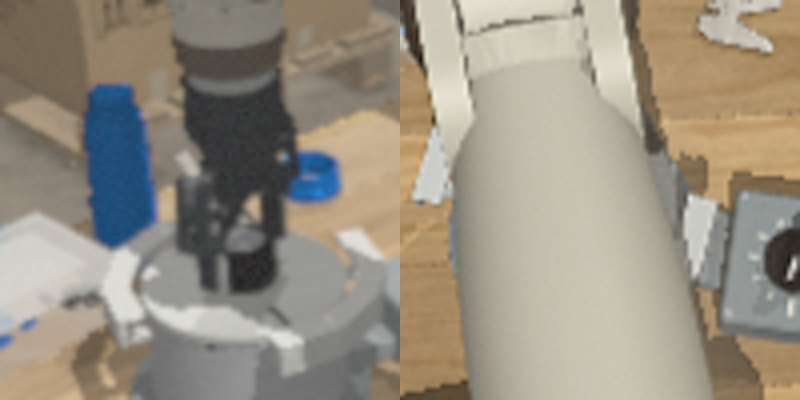

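The fingers straddle the hub, so I'll close on it and read the forces.

```bash
python3 -m jog '-2 0 0 0;-2 0 0 0;-2 0 0 0;-2 0 0 0;-2 0 0 0;-2 0 0 0;-2 0 0 0;-2 0 0 0' 0 110
python3 -c "from h import *;st()"
```

```text
time: 4.3
ee_pos: [0.5434, 0.0746, 0.1084]
tcp_rot: [173.9, 89.8, 16.6]
wrist_force: [-0.3, 1.3, 8.4]
opening: 0.0498
{'time': 4.3, 'q': [7.804, 3.895, -4.654, 81.243, 0.032, 165.107], 'qd': [-0.049, -0.075, 0.029, 0.071, 0.005, 0.012], 'joint_efforts': [-0.554, -46.911, 42.787, -0.044, -0.445, -0.286], 'ee_pos': [0.543, 0.075, 0.108], 'tcp_rot': [173.93, 89.789, 16.627], 'wrist_force': [-0.312, 1.341, 8.399], 'torque': [0.354, 0.114, -0.325], 'opening': 0.05}
```

```bash
python3 -m jog '0 0 0 -10.7;0 0 0 -21.4;0 0 0 -25;0 0 0 -25;0 0 0 -25;0 0 0 -25;0 0 0 -25;0 0 0 -25' 0 110
python3 -c "
from h import *
st();c=snap('top','top3');c=snap('scene','scene3')"
```

```text
time: 5.3
ee_pos: [0.5431, 0.0748, 0.1084]
tcp_rot: [153.9, 89.8, 21.7]
wrist_force: [-1.2, 2.4, 8.8]
opening: 0.0496
{'time': 5.3, 'q': [7.816, 3.89, -4.663, 81.276, 0.042, 140.039], 'qd': [0.019, 0.057, -0.009, 0.004, 0.021, 0.013], 'joint_efforts': [-1.493, -46.528, 43.109, -0.775, -0.572, 0.574], 'ee_pos': [0.543, 0.075, 0.108], 'tcp_rot': [153.903, 89.823, 21.68], 'wrist_force': [-1.175, 2.426, 8.763], 'torque': [0.349, 0.463, 0.606], 'opening': 0.05}
```

```bash
python3 -m jog '0 0 0 -9;0 0 0 -18;0 0 0 -27;0 0 0 -36;0 0 0 -45;0 0 0 -54;0 0 0 -60;0 0 0 -60'
python3 -m jog '0 0 0 -9;0 0 0 -18;0 0 0 -27;0 0 0 -36;0 0 0 -44;0 0 0 -48;0 0 0 -48;0 0 0 -48'
python3 -c "
from fit import *
s=st();c=snap('scene','scene4');d=snap('top','top4')
cv2.imwrite('pics/cl4.png',np.hstack([draw(c,[],(230,170,330,250),4),draw(d,[],(225,120,325,200),4)]))"
```

```text
time: 6.4
ee_pos: [0.5428, 0.0751, 0.1084]
tcp_rot: [109.3, 89.8, 37.2]
wrist_force: [-2.1, 4.5, 9.1]
opening: 0.0498
time: 7.4
ee_pos: [0.5426, 0.0749, 0.1084]
tcp_rot: [58.5, 89.9, 34.3]
wrist_force: [-4.0, 3.3, 10.1]
opening: 0.0496
{'time': 7.4, 'q': [7.828, 3.881, -4.671, 81.325, 0.061, 32.042], 'qd': [0.016, -0.0, 0.089, 0.015, -0.054, 0.053], 'joint_efforts': [-2.415, -45.99, 43.562, -1.764, -0.811, 0.538], 'ee_pos': [0.543, 0.075, 0.108], 'tcp_rot': [58.541, 89.863, 34.327], 'wrist_force': [-4.023, 3.324, 10.132], 'torque': [0.413, 0.981, 0.554], 'opening': 0.05}
```

View pics/cl4.png

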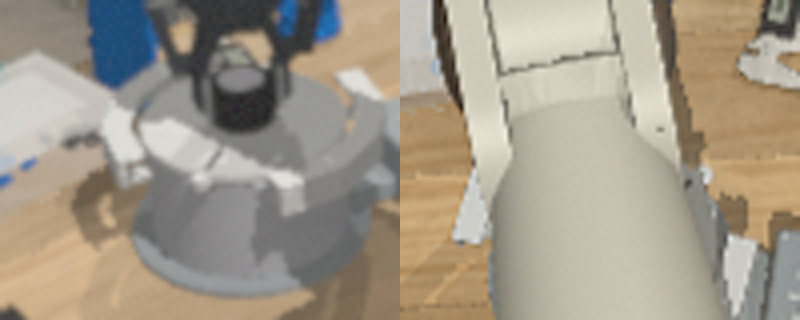

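The lid's lug and black mark now sit in the gap at (200,180) in the scene crop, so I'll lift gently.

```bash
python3 -m jog '-5 0 0 0;-10 0 0 0;-15 0 0 0;-20 0 0 0;-25 0 0 0;-30 0 0 0;-30 0 0 0;-30 0 0 0'
python3 -c "
from fit import *
s=st();togo([.4743,.379,.3])"
```

```text
time: 8.5
ee_pos: [0.5423, 0.0742, 0.1361]
tcp_rot: [-159.0, 90.0, 176.8]
wrist_force: [0.2, -0.1, -2.3]
opening: 0.0497
{'time': 8.5, 'q': [7.791, 3.757, -1.738, 84.514, 0.002, 32.085], 'qd': [-0.101, 0.099, -0.139, -0.012, 0.008, -0.055], 'joint_efforts': [-0.004, -52.668, 48.468, 0.008, -0.001, 0.0], 'ee_pos': [0.542, 0.074, 0.136], 'tcp_rot': [-158.953, 89.99, 176.753], 'wrist_force': [0.242, -0.078, -2.308], 'torque': [0.027, 0.03, 0.038], 'opening': 0.05}
tool axes: [[-0.0, 0.411, 0.911], [0.0, 0.911, -0.411], [-1.0, -0.0, -0.0]]
shift [-163.8  249.8 -187.4]
```

```bash
python3 -m jog '-20 0 0 0;-40 0 0 0;-40 30 -23 0;-40 65 -49 0;-40 100 -75 0;-40 140 -105 0;-40 180 -135 0;-40 215 -161 0'
python3 -m jog '0 25 -19 0;0 35 -26 0;0 35 -26 0;0 35 -26 0;30 35 -26 0;60 35 -26 0;90 35 -26 0;110 35 -26 0'
python3 -c "
from fit import *
s=st();togo([.4743,.379,.026]);snap('scene','scene5');c=snap('top','top5')"
```

```text
time: 9.5
ee_pos: [0.4833, 0.3381, 0.176]
tcp_rot: [-130.2, 90.0, -154.5]
wrist_force: [0.1, 0.2, -2.2]
opening: 0.0495
time: 10.5
ee_pos: [0.4748, 0.3774, 0.0649]
tcp_rot: [-108.4, 89.9, -132.8]
wrist_force: [-0.0, -0.6, -1.2]
opening: 0.0495
{'time': 10.5, 'q': [38.486, 12.726, 0.39, 77.736, -0.011, 62.867], 'qd': [-0.041, 2.432, -13.725, -16.865, 0.02, 0.02], 'joint_efforts': [0.004, -61.927, 48.297, 0.656, -0.002, 0.0], 'ee_pos': [0.475, 0.377, 0.065], 'tcp_rot': [-108.404, 89.927, -132.785], 'wrist_force': [-0.034, -0.626, -1.186], 'torque': [0.002, 0.041, 0.024], 'opening': 0.05}
tool axes: [[-0.001, 0.413, 0.911], [-0.001, 0.911, -0.413], [-1.0, -0.001, -0.0]]
shift [38.9  1.3 -1.1]
```

```bash
python3 -m jog '12 1 -1 0;24 1 -1 0;32 1 -1 0;36 1 -1 0;38 1 -1 0;39 1 -1 0;40 1 -1 0;40 1 -1 0'
python3 -c "
from fit import *
s=st()"
```

```text
time: 11.6
ee_pos: [0.4743, 0.3804, 0.0264]
tcp_rot: [73.0, 90.0, 48.7]
wrist_force: [-0.2, -0.1, -2.0]
opening: 0.0491
{'time': 11.6, 'q': [38.729, 13.785, -2.667, 73.54, 0.001, 63.022], 'qd': [-0.011, -0.04, 0.011, 0.157, 0.055, 0.085], 'joint_efforts': [0.003, -62.38, 47.026, -0.031, -0.002, -0.0], 'ee_pos': [0.474, 0.38, 0.026], 'tcp_rot': [73.031, 89.992, 48.737], 'wrist_force': [-0.23, -0.097, -2.037], 'torque': [-0.007, 0.008, -0.036], 'opening': 0.049}
```

Still hanging (−2.0 N), so I'll lower it by millimetres to contact, then release and back off.

```bash
python3 -m jog '1 0 0 0;2 0 0 0;2.5 0 0 0;3 0 0 0;3.5 0 0 0;3.5 0 0 0;3.5 0 0 0;3.5 0 0 0'
python3 -c "
from fit import *
s=st()"
```

```text
time: 12.6
ee_pos: [0.4744, 0.3804, 0.0248]
tcp_rot: [57.7, 89.9, 33.4]
wrist_force: [-4.4, -3.8, 12.7]
opening: 0.0495
{'time': 12.6, 'q': [38.729, 13.777, -2.855, 73.29, -0.007, 63.018], 'qd': [-0.011, -0.114, 0.033, -0.08, -0.082, -0.039], 'joint_efforts': [0.018, -54.224, 42.951, -2.929, 0.106, 0.029], 'ee_pos': [0.474, 0.38, 0.025], 'tcp_rot': [57.718, 89.922, 33.429], 'wrist_force': [-4.402, -3.782, 12.748], 'torque': [-1.029, 1.198, 0.093], 'opening': 0.049}
```

```bash
python3 -m jog '-2 0 0 0;-2 0 0 0;-2 0 0 0;-30 0 0 0;-80 0 0 0;-130 0 0 0;-180 0 0 0;-210 0 0 0' 1 40
python3 -c "
from fit import *
s=st();togo([.36,.0,.235])
ct=snap('top','top6');cs=snap('scene','scene6')
im=cv2.resize(ct['color'][:,:,::-1][120:330,100:480],None,fx=2.1,fy=2.1)
cv2.imwrite('pics/v6.png',im)"
```

```text
time: 13.6
ee_pos: [0.4745, 0.3806, 0.2356]
tcp_rot: [62.9, 89.8, 38.6]
wrist_force: [-0.0, 0.4, -0.6]
opening: 0.0853
{'time': 13.6, 'q': [38.731, 13.207, 19.849, 96.484, -0.0, 63.023], 'qd': [0.012, 6.149, 31.321, 26.678, 0.014, 0.004], 'joint_efforts': [0.0, -63.068, 44.341, -0.717, -0.0, 0.0], 'ee_pos': [0.475, 0.381, 0.236], 'tcp_rot': [62.922, 89.841, 38.63], 'wrist_force': [-0.026, 0.368, -0.578], 'torque': [0.034, -0.01, -0.058], 'opening': 0.085}
tool axes: [[0.002, 0.411, 0.911], [0.002, 0.911, -0.411], [-1.0, 0.002, 0.001]]
shift [  -0.4 -394.    52.2]
```

View pics/v6.png

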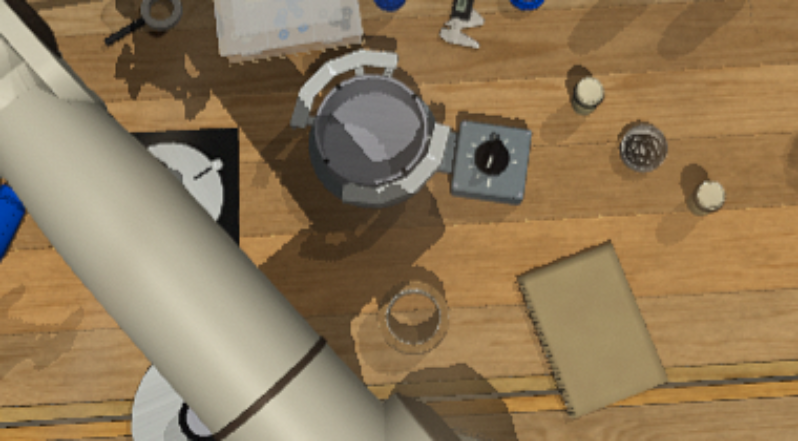

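The pot is open and empty and the lid lies on the mat. There are exactly two cream cartridges, at (589,94) and (711,195) in the crop. I'll take their centroids numerically.

```bash
python3 - <<'E'
from fit import *
ct,cs=load("top6"),load("scene6")
for (u,v) in[(380.5,164),(438.5,212.5)]:
    im=ct["color"].astype(float); u0,v0=int(u)-13,int(v)-13
    w=im[v0:v0+27,u0:u0+27]; m=((w.min(2)>155)).astype(np.uint8)
    n,l,s,cc=cv2.connectedComponentsWithStats(m); i=1+np.argmax(s[1:,4]); print(s[i],cc[i]+[u0,v0], px2w(ct,cc[i]+[u0,v0],.072).round(4))
    p=px2w(ct,cc[i]+[u0,v0],.072)[0]; print("scene px",w2px(cs,p))
print("pot", px2w(ct,(100+372/2.1,120+128/2.1),.094))
togo([.585,-.24,.235]); 
E
```

```text
[ 9  7 10 11 61] [379.54098361 161.50819672] [[ 0.5896 -0.2392  0.072 ]]
scene px [[351.73796291 170.44513338]]
[16  8  2  3  3] [441.66666667 208.        ] [[ 0.4361 -0.4092  0.072 ]]
scene px [[414.09914518 169.92496866]]
pot [[0.54127628 0.0710862  0.094     ]]
tool axes: [[0.004, 0.411, 0.911], [0.004, 0.911, -0.411], [-1.0, 0.005, 0.003]]
shift [-1.000e-01 -5.208e+02  3.557e+02]
```

```bash
python3 -m jog '0 -50 34 0;0 -100 69 0;0 -150 103 0;0 -200 138 0;0 -250 172 0;0 -300 207 0;0 -350 241 0;0 -400 276 0' 1 40
python3 -m jog '0 -50 34 0;0 -100 69 0;0 -119 82 0;0 -119 82 0;0 -119 82 0;0 -119 82 0;0 -119 82 0;0 -119 82 0'
python3 -m jog '20 0 0 0;50 0 0 0;80 0 0 0;80 0 0 0;80 0 0 0;80 0 0 0;80 0 0 0;80 0 0 0'
python3 -c "
from fit import *
s=st();togo([.5875,-.2395,.14])
ct=snap('top','top7');cs=snap('scene','scene7')
cv2.imwrite('pics/v7.png',np.hstack([draw(cs,[],(315,130,395,210),5),draw(ct,[],(400,170,480,250),5)]))"
```

```text
time: 14.7
ee_pos: [0.5611, -0.0998, 0.2317]
tcp_rot: [-172.9, 89.9, 162.8]
wrist_force: [1.0, 0.8, 1.0]
opening: 0.0853
time: 15.7
ee_pos: [0.5871, -0.2395, 0.2331]
tcp_rot: [3.8, 90.0, -20.5]
wrist_force: [0.4, 0.7, -0.1]
opening: 0.0852
time: 16.7
ee_pos: [0.5872, -0.2401, 0.1532]
tcp_rot: [4.4, 90.0, -19.9]
wrist_force: [-0.2, -0.3, 0.5]
opening: 0.0857
{'time': 16.7, 'q': [-22.236, 15.798, 13.833, 88.001, 0.001, 2.056], 'qd': [-0.091, 0.083, -0.311, -0.137, -0.063, 0.051], 'joint_efforts': [0.007, -64.524, 47.219, 0.002, -0.0, 0.0], 'ee_pos': [0.587, -0.24, 0.153], 'tcp_rot': [4.442, 89.965, -19.85], 'wrist_force': [-0.158, -0.347, 0.451], 'torque': [0.024, -0.029, 0.034], 'opening': 0.086}
tool axes: [[0.001, 0.411, 0.911], [-0.0, 0.911, -0.411], [-1.0, 0.0, 0.001]]
shift [13.2  0.6  0. ]
```

View pics/v7.png

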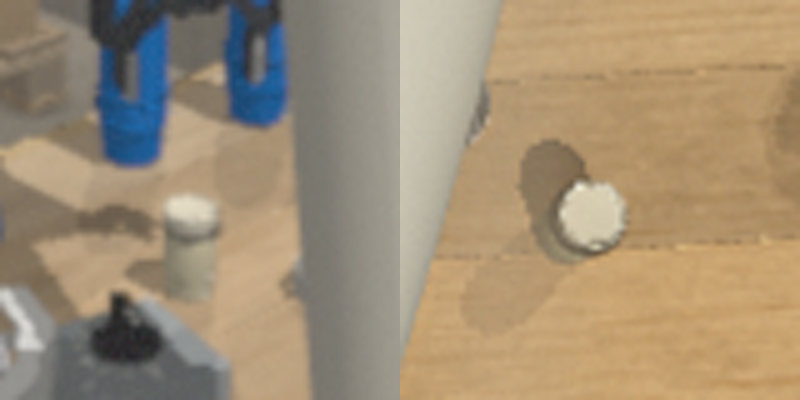

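The fingers are centred over cartridge 1, so I'll descend and grip. Cartridge 2's top is at pixel (437.9,212.5), i.e. (0.423,−0.396).

```bash
python3 -m jog '25 0 0 0;55 0 0 0;85 0 0 0;105 0 0 0;118 0 0 0;125 0 0 0;125 0 0 0;125 0 0 0' 1 40
python3 -m jog '0 0 0 0;0 0 0 0;0 0 0 0;0 0 0 0;0 0 0 0;0 0 0 0;0 0 0 0;0 0 0 0' 0 40
python3 -c "
from fit import *
s=st()"
```

```text
time: 17.8
ee_pos: [0.5875, -0.2402, 0.0287]
tcp_rot: [1.9, 89.9, -22.4]
wrist_force: [0.1, 0.1, -0.4]
opening: 0.0857
time: 18.8
ee_pos: [0.5872, -0.2401, 0.0282]
tcp_rot: [1.0, 90.0, -23.3]
wrist_force: [-0.3, 0.1, 5.7]
opening: 0.0396
{'time': 18.8, 'q': [-22.239, 17.242, 1.755, 74.476, -0.001, 2.054], 'qd': [0.009, 0.002, 0.017, -0.001, -0.089, -0.006], 'joint_efforts': [0.134, -61.649, 43.479, -0.04, 0.007, 0.001], 'ee_pos': [0.587, -0.24, 0.028], 'tcp_rot': [1.008, 89.963, -23.285], 'wrist_force': [-0.347, 0.085, 5.717], 'torque': [0.025, -0.009, 0.039], 'opening': 0.04}
```

```bash
python3 -m jog '-30 0 0 0;-80 0 0 0;-130 0 0 0;-150 30 -15 0;-150 70 -34 0;-150 110 -53 0;-150 150 -72 0;-150 190 -91 0'
python3 -m jog '0 40 -19 0;0 77 -38 0;0 77 -38 0;0 77 -38 0;0 77 -38 0;0 77 -38 0;0 77 -38 0;0 77 -38 0'
python3 -c "
from fit import *
s=st();togo([.580,.0567,.044])
ct=snap('top','top8');cs=snap('scene','scene8')
cv2.imwrite('pics/v8.png',draw(cs,[],(240,130,350,250),5))"
```

```text
time: 19.8
ee_pos: [0.5818, -0.028, 0.1771]
tcp_rot: [-160.6, 89.9, 175.2]
wrist_force: [-0.0, -0.4, -0.9]
opening: 0.0396
time: 20.8
ee_pos: [0.5793, 0.0562, 0.1778]
tcp_rot: [-22.9, 90.0, -47.3]
wrist_force: [0.2, -0.7, -0.7]
opening: 0.0398
{'time': 20.8, 'q': [5.538, 8.614, 8.133, 89.518, -0.001, 29.857], 'qd': [0.222, 0.026, 0.038, -0.059, 0.026, 0.046], 'joint_efforts': [-0.101, -56.759, 47.208, 0.002, -0.003, -0.001], 'ee_pos': [0.579, 0.056, 0.178], 'tcp_rot': [-22.935, 89.998, -47.253], 'wrist_force': [0.182, -0.688, -0.712], 'torque': [-0.023, 0.008, -0.013], 'opening': 0.04}
tool axes: [[0.0, 0.412, 0.911], [-0.0, 0.911, -0.412], [-1.0, -0.0, 0.0]]
shift [133.8   0.8   0.4]
```

View pics/v8.png

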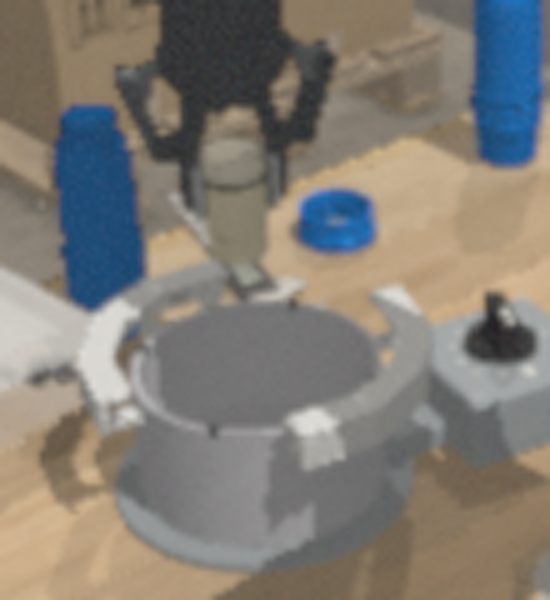

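Held upright above the pot. Lowering it.

```bash
python3 -m jog '25 0 0 0;55 0 0 0;85 0 0 0;110 0 0 0;124 0 0 0;130 0 0 0;132 0 0 0;132 0 0 0'
python3 -m jog '1 0 0 0;2 0 0 0;3 0 0 0;4 0 0 0;4 0 0 0;4 0 0 0;4 0 0 0;4 0 0 0'
python3 -c "
from fit import *
s=st()"
```

```text
time: 21.9
ee_pos: [0.5797, 0.0565, 0.0466]
tcp_rot: [33.1, 89.9, 8.8]
wrist_force: [0.2, -1.1, 0.2]
opening: 0.0396
time: 22.9
ee_pos: [0.5798, 0.0564, 0.043]
tcp_rot: [17.7, 89.9, -6.6]
wrist_force: [-1.4, -0.1, 7.1]
opening: 0.04
{'time': 22.9, 'q': [5.566, 9.834, -5.413, 74.659, -0.02, 29.865], 'qd': [0.006, -0.034, 0.053, 0.113, 0.051, 0.058], 'joint_efforts': [-0.164, -52.757, 43.275, -0.892, 0.296, -0.103], 'ee_pos': [0.58, 0.056, 0.043], 'tcp_rot': [17.657, 89.903, -6.642], 'wrist_force': [-1.397, -0.126, 7.128], 'torque': [-0.385, 0.414, -0.072], 'opening': 0.04}
```

```bash
python3 -m jog '-1 0 0 0;-1 0 0 0;-1 0 0 0;-20 0 0 0;-60 0 0 0;-110 0 0 0;-150 0 0 0;-150 0 0 0' 0.66 40
python3 -m jog '0 -50 5 0;0 -100 9 0;0 -150 14 0;0 -200 18 0;0 -250 23 0;0 -300 27 0;0 -350 32 0;0 -400 36 0' 1 40
python3 -m jog '0 -50 5 0;0 -76 7 0;0 -76 7 0;0 -76 7 0;0 -76 7 0;0 -76 7 0;0 -76 7 0;30 -76 7 0'
python3 -c "
from fit import *
s=st();togo([.4234,-.396,.028])
ct=snap('top','top9');cs=snap('scene','scene9')
cv2.imwrite('pics/v9.png',np.hstack([draw(cs,[],(240,140,400,260),2.5),draw(ct,[],(235,130,395,250),2.5)]))"
```

```text
time: 23.9
ee_pos: [0.5806, 0.0565, 0.1967]
tcp_rot: [29.8, 89.6, 5.5]
wrist_force: [-0.4, -0.9, -0.5]
opening: 0.0565
time: 24.9
ee_pos: [0.4465, -0.3243, 0.1916]
tcp_rot: [165.0, 90.0, 140.7]
wrist_force: [0.9, 0.4, 0.0]
opening: 0.0854
time: 25.9
ee_pos: [0.4237, -0.3957, 0.1637]
tcp_rot: [-18.8, 89.8, -43.1]
wrist_force: [0.0, -1.1, -0.5]
opening: 0.0852
{'time': 25.9, 'q': [-43.043, 7.945, 5.83, 87.635, -0.0, -18.774], 'qd': [-0.093, -1.076, -31.477, -28.293, -0.12, 0.046], 'joint_efforts': [0.103, -57.687, 51.656, 2.021, 0.003, 0.001], 'ee_pos': [0.424, -0.396, 0.164], 'tcp_rot': [-18.821, 89.751, -43.09], 'wrist_force': [0.012, -1.12, -0.526], 'torque': [-0.0, 0.021, -0.036], 'opening': 0.085}
tool axes: [[0.003, 0.411, 0.912], [-0.003, 0.912, -0.411], [-1.0, -0.001, 0.004]]
shift [135.7  -0.2  -0.7]
```

View pics/v9.png

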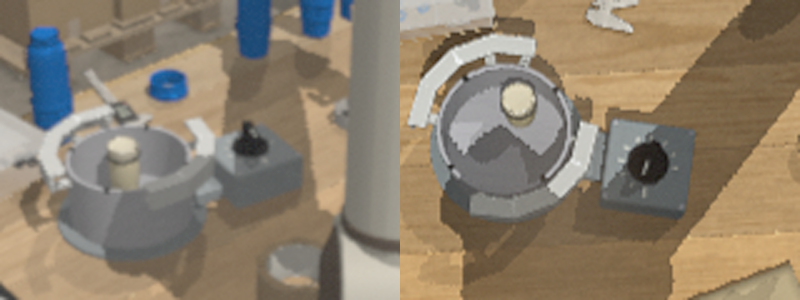

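Cartridge 1 stands upright in the pot (pixel (122,165) left). Now cartridge 2.

```bash
python3 -m jog '25 0 0 0;55 0 0 0;85 0 0 0;110 0 0 0;125 0 0 0;131 0 0 0;131 0 0 0;131 0 0 0' 1 40
python3 -c "
from fit import *
s=st();togo([.4234,-.396,.028])"
```

```text
time: 27.0
ee_pos: [0.4231, -0.3955, 0.0319]
tcp_rot: [-19.6, 89.9, -43.9]
wrist_force: [0.7, 0.6, -0.3]
opening: 0.0856
{'time': 27.0, 'q': [-43.071, 9.715, -6.806, 73.398, -0.001, -18.779], 'qd': [0.023, -0.179, -0.166, -0.131, -0.093, -0.044], 'joint_efforts': [0.006, -56.26, 45.605, 0.003, 0.0, 0.0], 'ee_pos': [0.423, -0.396, 0.032], 'tcp_rot': [-19.622, 89.918, -43.914], 'wrist_force': [0.733, 0.583, -0.268], 'torque': [0.04, -0.02, -0.027], 'opening': 0.086}
tool axes: [[0.001, 0.411, 0.911], [-0.001, 0.911, -0.411], [-1.0, -0.0, 0.001]]
shift [ 3.9 -0.3  0.5]
```

```bash
python3 -m jog '2 0 0 0;3.5 0 0 0;3.5 0 0 0;3.5 0 0 0;3.5 0 0 0;3.5 0 0 0;3.5 0 0 0;3.5 0 0 0' 0 40
python3 -m jog '-30 0 0 0;-80 0 0 0;-130 0 0 0;-150 35 -9 0;-150 80 -21 0;-150 125 -33 0;-150 170 -45 0;-150 215 -57 0'
python3 -m jog '0 45 -12 0;0 90 -24 0;0 135 -36 0;0 180 -48 0;0 225 -60 0;0 262 -69 0;0 262 -69 0;0 262 -69 0'
python3 -c "
from fit import *
s=st();togo([.504,.0913,.044])"
```

```text
time: 28.0
ee_pos: [0.4226, -0.3951, 0.0273]
tcp_rot: [-105.3, 90.0, -129.6]
wrist_force: [-0.9, -0.3, 0.7]
opening: 0.0399
time: 29.0
ee_pos: [0.4591, -0.1743, 0.1772]
tcp_rot: [18.6, 90.0, -5.8]
wrist_force: [0.8, -0.1, -0.1]
opening: 0.0392
time: 30.0
ee_pos: [0.5039, 0.0913, 0.1771]
tcp_rot: [-125.1, 90.0, -149.4]
wrist_force: [0.7, 0.0, -1.4]
opening: 0.04
{'time': 30.0, 'q': [10.278, -0.965, -2.04, 88.956, -0.011, 34.545], 'qd': [-1.155, -0.437, -0.121, 0.009, 0.021, 0.012], 'joint_efforts': [1.119, -45.753, 47.356, -0.052, 0.045, 0.033], 'ee_pos': [0.504, 0.091, 0.177], 'tcp_rot': [-125.091, 89.968, -149.358], 'wrist_force': [0.733, 0.006, -1.414], 'torque': [-0.078, 0.063, 0.01], 'opening': 0.04}
tool axes: [[-0.0, 0.411, 0.912], [-0.0, 0.912, -0.411], [-1.0, -0.0, -0.0]]
shift [1.331e+02 1.000e-01 2.000e-01]
```

```bash
python3 -m jog '25 0 0 0;55 0 0 0;85 0 0 0;110 0 0 0;124 0 0 0;130 0 0 0;132 0 0 0;132 0 0 0'
python3 -m jog '1 0 0 0;2 0 0 0;3 0 0 0;4 0 0 0;4 0 0 0;4 0 0 0;4 0 0 0;4 0 0 0'
python3 -c "
from fit import *
s=st()"
```

```text
time: 31.0
ee_pos: [0.5044, 0.0915, 0.046]
tcp_rot: [33.0, 89.9, 8.7]
wrist_force: [0.2, 0.2, -0.5]
opening: 0.0399
time: 32.0
ee_pos: [0.5042, 0.0915, 0.0414]
tcp_rot: [34.3, 90.0, 10.0]
wrist_force: [2.4, 0.8, 0.6]
opening: 0.0401
{'time': 32.0, 'q': [10.289, 0.526, -15.596, 73.853, -0.0, 34.58], 'qd': [0.007, 0.038, 0.03, 0.114, 0.085, -0.006], 'joint_efforts': [-0.201, -46.243, 44.552, 0.959, -0.023, 0.085], 'ee_pos': [0.504, 0.092, 0.041], 'tcp_rot': [34.283, 89.975, 9.992], 'wrist_force': [2.396, 0.761, 0.611], 'torque': [0.062, -0.447, 0.074], 'opening': 0.04}
```

```bash
python3 -m jog '0.8 0 0 0;0.8 0 0 0;0.8 0 0 0;0.8 0 0 0;0.8 0 0 0;0.8 0 0 0;0.8 0 0 0;0.8 0 0 0' 0.66 40
python3 -m jog '-20 0 0 0;-60 0 0 0;-110 0 0 0;-150 0 0 0;-150 -50 10 0;-150 -100 19 0;-150 -150 29 0;-150 -200 38 0'
python3 -m jog '0 -50 10 0;0 -100 19 0;0 -150 29 0;0 -200 38 0;0 -224 43 0;0 -224 43 0;0 -224 43 0;0 -224 43 0'
python3 -c "
from fit import *
s=st()
ct=snap('top','top10');cs=snap('scene','scene10')
cv2.imwrite('pics/v10.png',np.vstack([np.hstack([draw(cs,[],(250,150,350,250),4),draw(ct,[],(235,130,335,230),4)])]))
cv2.imwrite('pics/v11.png',np.hstack([draw(cs,[],(325,180,360,215),11),draw(ct,[],(316,177,351,212),11)]))
"
```

```text
time: 33.0
ee_pos: [0.5048, 0.0916, 0.042]
tcp_rot: [32.8, 89.9, 8.5]
wrist_force: [-0.6, 0.6, 10.9]
opening: 0.0563
time: 34.0
ee_pos: [0.4554, -0.1078, 0.1903]
tcp_rot: [-168.8, 90.0, 166.9]
wrist_force: [0.5, 0.4, -0.4]
opening: 0.0564
time: 35.0
ee_pos: [0.4037, -0.3274, 0.1906]
tcp_rot: [116.5, 90.0, 92.3]
wrist_force: [0.1, 0.6, -0.1]
opening: 0.0566
{'time': 35.0, 'q': [-39.042, 0.173, 0.58, 90.414, 0.008, -14.819], 'qd': [0.206, -0.026, 0.124, -0.02, 0.069, -0.216], 'joint_efforts': [-0.409, -46.864, 46.886, 0.003, -0.009, 0.009], 'ee_pos': [0.404, -0.327, 0.191], 'tcp_rot': [116.505, 89.99, 92.282], 'wrist_force': [0.123, 0.57, -0.144], 'torque': [0.011, 0.037, 0.018], 'opening': 0.057}
```

View pics/v10.png

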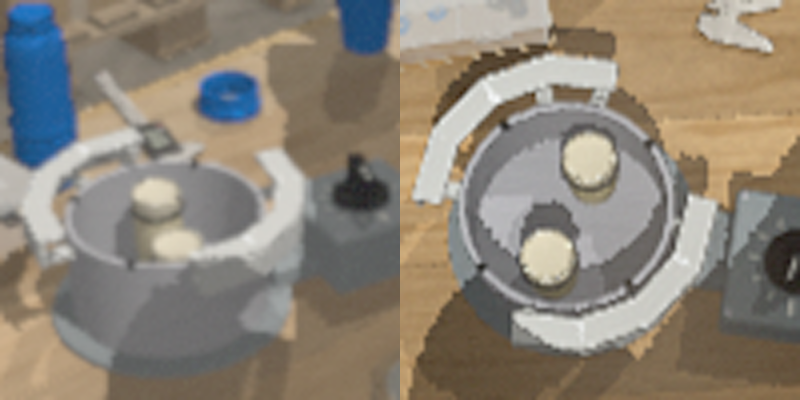

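View pics/v11.png

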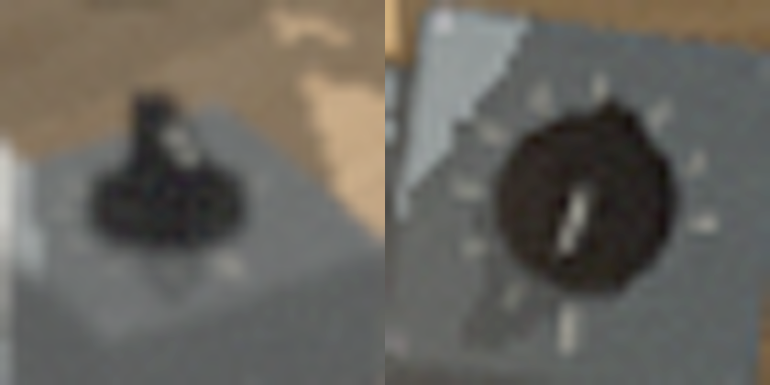

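Both cartridges stand upright in the pot. The dial's pointer sits just clockwise of the zero mark at (568,328), and the nine marks continue clockwise to (541,97) as the fifth. I'll work out the angles.

```bash
python3 - <<'E'
from fit import *
ct=load("top10")
q=lambda x,y:(316+(x-385)/11-.5,177+y/11-.5)
M=np.array([px2w(ct,q(*p),.0525)[0][:2] for p in[(568,328),(512,295),(475,245),(467,188),(490,132),(541,97),(601,85),(660,110),(697,160),(705,222)]])
A=np.c_[2*M,np.ones(10)];s=np.linalg.lstsq(A,(M**2).sum(1),rcond=None)[0];c=s[:2];print("centre",c,"r",np.hypot(*(M-c).T).round(4))
a=np.degrees(np.unwrap(np.arctan2(*(M-c).T[::-1])));print("mark ang",a.round(1),"zero est",np.mean(a+30*np.arange(10)))
P=px2w(ct,[q(578,190),q(566,250)],.084);d=P[1]-P[0];print("pointer",P[:,:2],np.degrees(np.arctan2(d[1],d[0])))
e=P[:,:2].mean(0)-c;print("from centre",np.degrees(np.arctan2(e[1],e[0])),np.hypot(*e))
# dark pixels of bar end: compare candidate outlines
print("grip c from station",station((.542,.074),-9.5,[[-.01,-.175,.074]]))
im=ct["color"].astype(int).sum(2)
for ang in range(-215,-160,5): pass
d0=status.get_obs();togo([c[0],c[1],.19])
print(px2w(ct,q(613,108),.084))
# lid check
cv2.imwrite('pics/lid.png',draw(ct,[(ring(.082,.018,c=(.4743,.379)),(0,255,0))],(130,165,230,265),5))
E
```

```text
centre [ 0.49811136 -0.0955522 ] r [0.0348 0.0326 0.0327 0.0332 0.0335 0.0329 0.0342 0.0337 0.0329 0.0326]
mark ang [ 167.4  137.1  106.6   78.3   48.7   18.6  -10.5  -40.5  -70.6 -101.7] zero est 168.32864833693407
pointer [[ 0.49521788 -0.09129513]
 [ 0.47896181 -0.08693456]] 164.98428527292117
from centre 149.71201103526002 0.012763755774144799
grip c from station [[ 0.50325381 -0.0969495   0.074     ]]
tool axes: [[0.0, 0.41, 0.912], [-0.0, 0.912, -0.41], [-1.0, -0.0, 0.0]]
shift [  0.6 250.3  -9.1]
[[ 0.51727507 -0.10228638  0.084     ]]
```

View pics/lid.png

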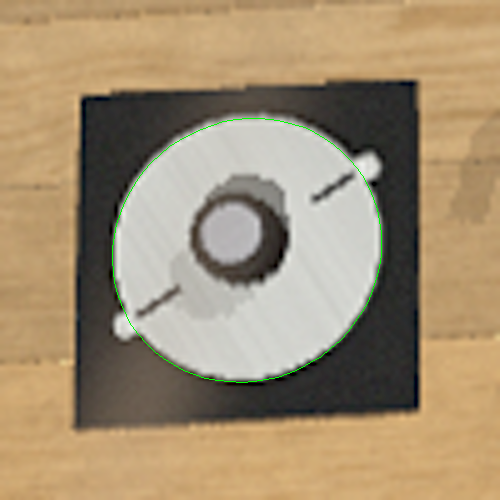

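The lid is centred on the mat. The dial centre is about (0.498,−0.095), the bar about 162° in world and zero about 168.3°, so the fifth click needs about a 144° clockwise turn. Going to the dial.

```bash
python3 -m jog '0 45 -2 0;0 90 -4 0;0 135 -5 -2;0 180 -7 -4;0 225 -8 -6;0 250 -9 -6;0 250 -9 -6;0 250 -9 -6' 0.7 30
python3 -m jog '30 0 0 0;60 0 0 0;90 0 0 0;110 0 0 0;120 0 0 0;126 0 0 0;126 0 0 0;126 0 0 0' 0.5
python3 - <<'E'
from fit import *
st();togo([.498,-.095,.064]);cs=snap('scene','scene11');cv2.imwrite('pics/v12.png',draw(cs,[],(310,140,380,220),7))
E
```

```text
time: 36.1
ee_pos: [0.4979, -0.0968, 0.1906]
tcp_rot: [-87.3, 90.0, -105.5]
wrist_force: [-0.8, -0.6, -0.3]
opening: 0.0596
time: 37.1
ee_pos: [0.4985, -0.0969, 0.0653]
tcp_rot: [5.8, 89.9, -12.5]
wrist_force: [1.0, 0.1, 0.1]
opening: 0.0431
{'time': 37.1, 'q': [-10.996, -0.772, -14.215, 76.492, -0.002, 7.299], 'qd': [0.174, 0.04, 0.071, -0.204, 0.067, 0.017], 'joint_efforts': [-0.085, -45.309, 46.122, -0.004, -0.003, -0.001], 'ee_pos': [0.498, -0.097, 0.065], 'tcp_rot': [5.844, 89.935, -12.45], 'wrist_force': [0.952, 0.073, 0.113], 'torque': [-0.004, 0.016, 0.084], 'opening': 0.043}
tool axes: [[0.001, 0.314, 0.949], [-0.0, 0.949, -0.314], [-1.0, 0.0, 0.001]]
shift [ 1.3  1.6 -1. ]
```

View pics/v12.png

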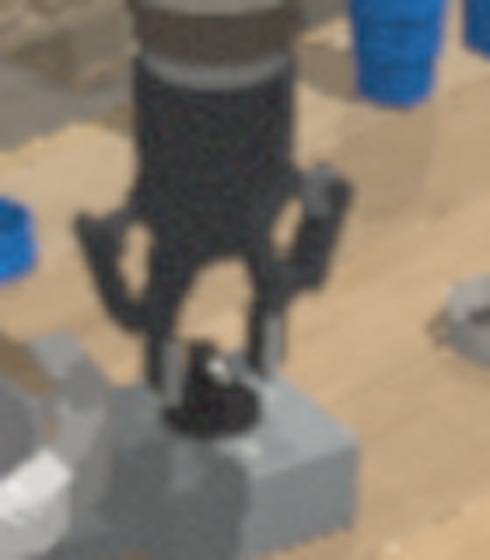

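The bar sits between the fingers. Closing on it.

```bash
python3 -m jog '0 1 0 0;0 1 0 0;0 1 0 0;0 1 0 0;0 1 0 0;0 1 0 0;0 1 0 0;0 1 0 0' 0 35
python3 -c "from h import *;st()"
```

```text
time: 38.15
ee_pos: [0.4985, -0.0949, 0.0649]
tcp_rot: [91.7, 89.9, 73.5]
wrist_force: [-1.2, 5.2, 3.5]
opening: 0.0123
{'time': 38.15, 'q': [-10.832, -0.751, -14.235, 76.507, 0.091, 7.409], 'qd': [-0.031, -0.024, 0.013, -0.028, 0.033, 0.114], 'joint_efforts': [-2.489, -44.194, 45.803, -0.725, -1.214, 0.072], 'ee_pos': [0.499, -0.095, 0.065], 'tcp_rot': [91.744, 89.909, 73.503], 'wrist_force': [-1.244, 5.198, 3.499], 'torque': [0.908, 0.166, 0.055], 'opening': 0.012}
```

```bash
python3 -m jog '0 1 0 9;0 1 0 18;0 1 0 27;0 1 0 36;0 1 0 45;0 1 0 54;0 1 0 63;0 1 0 72'
python3 -m jog '0 0 0 9;0 0 0 18;0 0 0 27;0 0 0 36;0 0 0 45;0 0 0 54;0 0 0 63;0 0 0 72'
python3 -c "from h import *;st();togo([.4985,-.0945,.065])"
```

```text
time: 39.15
ee_pos: [0.497, -0.0959, 0.0649]
tcp_rot: [-50.8, 89.8, -141.4]
wrist_force: [-12.0, -6.4, 8.6]
opening: 0.0123
time: 40.15
ee_pos: [0.4954, -0.0948, 0.0648]
tcp_rot: [-16.3, 89.6, -178.9]
wrist_force: [-20.2, 1.3, 15.5]
opening: 0.0121
{'time': 40.15, 'q': [-10.787, -0.795, -14.286, 76.865, -0.075, 151.822], 'qd': [0.118, -0.091, -0.038, 0.199, 0.157, 71.445], 'joint_efforts': [1.332, -39.777, 48.812, -8.427, 0.802, -2.027], 'ee_pos': [0.495, -0.095, 0.065], 'tcp_rot': [-16.327, 89.636, -178.935], 'wrist_force': [-20.234, 1.336, 15.489], 'torque': [0.238, 4.243, 0.104], 'opening': 0.012}
tool axes: [[-0.006, 0.299, -0.954], [-0.0, -0.954, -0.299], [-1.0, -0.002, 0.006]]
shift [-0.2  0.7 -3. ]
```

```bash
python3 -m jog '0 0 1 0;0 0 2 0;0 0 2.5 0;0 0 2.5 0;0 0 2.5 0;0 0 2.5 0;0 0 2.5 0;0 0 2.5 0'
python3 -c "from h import *;st();togo([.4985,-.0945,.065])"
```

```text
time: 41.15
ee_pos: [0.4953, -0.0948, 0.0649]
tcp_rot: [-53.8, 89.9, 143.9]
wrist_force: [-7.7, 4.0, 7.6]
opening: 0.0122
{'time': 41.15, 'q': [-10.87, -1.058, -14.538, 76.64, 0.057, 151.395], 'qd': [0.068, 0.026, -0.075, -0.072, -0.015, -0.069], 'joint_efforts': [-1.477, -42.368, 46.828, -3.487, -0.746, 0.002], 'ee_pos': [0.495, -0.095, 0.065], 'tcp_rot': [-53.801, 89.866, 143.934], 'wrist_force': [-7.741, 3.992, 7.597], 'torque': [0.876, 1.575, 0.035], 'opening': 0.012}
tool axes: [[-0.002, 0.305, -0.952], [0.001, -0.952, -0.305], [-1.0, -0.002, 0.001]]
shift [-0.1  0.7 -3.2]
```

```bash
python3 -m jog '0 0 0 0;0 0 0 0;0 0 0 0;-20 0 0 0;-60 0 0 0;-100 0 0 0;-140 0 0 0;-140 0 0 0' 0.5
python3 -m jog '0 30 25 0;0 65 54 0;0 100 83 0;0 135 112 0;0 170 141 0;0 195 162 0;0 195 162 0;0 195 162 0'
python3 - <<'E'
from fit import *
st();ct=snap('top','top12');cs=snap('scene','scene12')
a=draw(ct,[],(313,173,353,213),10)
b=draw(ct,[(ring(.082,.018,c=(.4743,.379)),(0,255,0))],(130,120,330,270),2)
cv2.imwrite('pics/v13.png',np.hstack([a,cv2.copyMakeBorder(b,0,100,0,0,0)]))
E
```

```text
time: 42.15
ee_pos: [0.4976, -0.0959, 0.2077]
tcp_rot: [151.0, 89.7, -11.3]
wrist_force: [-0.2, -0.1, -1.2]
opening: 0.0424
time: 43.15
ee_pos: [0.4013, -0.3302, 0.2038]
tcp_rot: [-68.2, 89.9, 129.4]
wrist_force: [0.4, 0.6, -0.3]
opening: 0.0426
{'time': 43.15, 'q': [-39.459, 0.377, 2.244, 91.928, 0.012, 122.849], 'qd': [1.018, -0.331, 0.06, 0.116, -0.089, -0.049], 'joint_efforts': [-1.079, -46.867, 46.841, -0.044, -0.042, -0.027], 'ee_pos': [0.401, -0.33, 0.204], 'tcp_rot': [-68.247, 89.939, 129.445], 'wrist_force': [0.387, 0.636, -0.314], 'torque': [0.043, 0.005, -0.053], 'opening': 0.043}
```

View pics/v13.png

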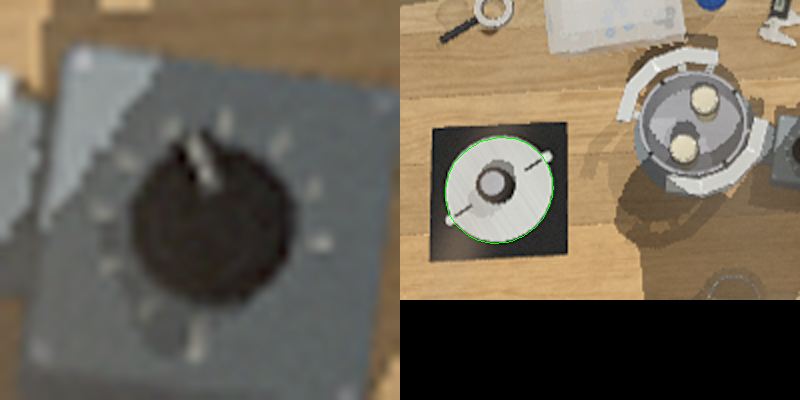

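The pointer line runs (213,185)→(193,133), about 21° left of up, and the fifth click should be at 22°. The lid is still centred and both cartridges are standing. Handing in.

```bash
python3 -c "from workcell import bot;print(bot.job_done())"
```

```text
the job is handed in; nothing more can be done
None
```

I did every step in the order asked and handed the job in at about 43 s. The hand-in returned no verdict.

- **Lid:** I chose the smaller lid, the one on the pot, broke it loose with a 25° anticlockwise twist and spun it to about 133°. It lifted free and lies right way up on the mat. In the last picture its outline matched a ring drawn at the mat's centre.
- **Cartridges:** Only two were on the table. Both stand upright on the pot floor, opposite each other, and the last picture still shows both.
- **Dial:** I turned it about 144° clockwise from near zero. The pointer now sits at about 21° against the 22° expected for the fifth click. I judged that from its direction in the picture, because there is no reading of the click itself.
- **O-ring tin and bottle:** I never touched either, but I did not measure their positions again at the end.

At the dial the side force on the wrist reached about 20 N, because the grip was about 3 mm off the dial's axis. I eased that off before letting go. The forces I read at the other steps were under about 15 N. No check failed.

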